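# Bolt the drawer unit's foot strap to the slotted rail

### The arm

A 7-joint arm with a two-finger parallel gripper is mounted at the origin on the work surface. World frame = base frame: x ahead of the robot, y to its left, z up, the work surface at z = 0. Lengths are in m, angles in rad, forces in N, time in s.
With the tool pointing down it reaches from about 0.4 to 0.875 m from the base axis. Payload 6.5 kg.
Tool frame: the origin (TCP) lies midway between the tips of the shut fingers; the grasp point (between the pads) lies 19 mm behind it; z points along the fingers, y is the line along which they close (so a half turn about z gives the same grasp; the last joint's range is limited). The gripper opens to 88 mm and grips with 3 to 60 N. Pads are 18 mm wide; open, the fingers measure 123 mm over their backs; the gripper's body (75 mm by 187 mm) begins 45 mm behind the grasp point.
Start: joints at [1.215, 0.536, -0.004, 1.538, 0.003, 1.067, -0.071], TCP at [0.186, -0.623, 0.239] pointing down, gripper open.
Joint ranges: [-2.7, 2.7], [-0.37, 2.16], [-1.27, 1.26], [0.24, 2.4], [-1.31, 4.45], [0.19, 1.91], [-2.76, 2.76]. Speed limits (rad/s): [2.39, 2.39, 3.14, 3.14, 3.14, 3.14, 3.14].

### API

Orientations are given as a 3x3 rotation matrix whose columns are the frame's x, y, z axes.
In Python, from bench import ctrl, eyes, close_job, spotter gives the robot as it stands.
- The arm moves only by the shell command python3 -m handwheel 'ROWS'. ROWS is a JSON object whose one key "steps" holds a list of rows, each a list of 3 entries, a list of its own where there are three numbers: the closure, from -1 (fully open) to 1 (shut), then the shift along the world's x, y, z in m, then the turn about the world's z in degrees. In form: {"steps": [[grip, [tx, ty, tz], turn], ...]}. A call has 1 to 20 rows; each row shifts and turns the commanded pose from where the row before left it; what a row does not reach is not made up. A row lasts 1/8 s, in which the tool goes at most 62.5 mm and 10.7 degrees, less where a joint would pass 70% of its speed; a pose out of reach is approached as far as the arm can. A call with a gripper value outside its range is refused whole. The fingers move at their own pace and stop on an object; the grip force is fixed at half the most. Time passes only in rows, so rows that do not move let the fingers close. It gives the time, the measured TCP pose, the force, the opening and the grip force at its end, in the units of the state.
- ctrl.read_state(): the state, without advancing time (a new reading comes with each control period).
- eyes.camera(name): name is "scene" or "top"; returns a dict with "pixels" (420x560x3 uint8, red, green, blue), "depth" (420x560 float32, m along the optical axis (not along the pixel's ray), 0 where there is no reading), "fx", "fy", "cx", "cy" (pixels), "k1" (the pictures are not rectified: a ray, as slopes to the right and down, at radius r is drawn at 1 + k1 r^2 times it, then the intrinsics apply), "pose" (4x4, takes a point from camera to world coordinates). Camera axes: x right, y down, z forward; pixel columns grow to the right and rows downward; lengths in m; the calibration is good to about 2 mm. A picture is of the moment at which its call begins.
- close_job(): hands the job in; it is judged then, once.
Trained networks look in a picture, given as the dict that the camera call returned (one of the last four; its "shot" number tells which), for a name from the list of things; names that differ only in an ending like _2 or _b are one class to them, and where a whole thing is asked for, a point or a joint stands for the part that bears it (a point fixed in the world has none). Each returns a list of dicts, best first, with "score" (0 to 1); they miss things now and then, are a little off and sometimes report something else, mostly with a low value. They report only what shows in the picture. A call takes as long as a camera call. They do not tell look-alikes from the thing itself.
- spotter.search_frame(picture, name): "location" ([column, row] in pixels, amid what is visible of it).
The state is a dict: "time": time; "qpos": joint angles; "qvel": joint speeds; "joint_torque": joint torques, N m; "ee_pos": TCP position; "tcp_rot": TCP orientation; "wrist_force": force on the tool from outside, world axes, zero at the start; "wrist_torque": the same for the moment, N m; "finger_gap": opening from 0.0 (shut) to 1.0 (fully open); "finger_force": force on a finger pad.
Only numpy, scipy, OpenCV 4.12 (cv2) and the standard library are available. Lean on these libraries where they do the work, as an engineer would, in place of code of your own. Each camera call takes 0.05 s, during which the arm holds its last target. There are 200 camera calls.

### The job

Fasten the drawer unit to the desk rail: take the T-bolt by its thumb nut out of the wooden block, lower its head lengthwise into the rail's slot, slide it along into the fork of the unit's foot strap as far as it goes, turn the nut clockwise so that the head swings a quarter turn square under the rail, and keep turning until its spring washer is snugly squeezed. Work gently: do not force the head against the rail, do not crush the washer flat, and leave the cup, pencil pot, dice and clothes peg alone.

Things in the scene. Friction and masses are not known exactly. Their poses are not given: they have to be found in the camera images.
- bolt: Steel T-bolt with a thumb nut on it, standing upright on its head in the wooden block; about 125 g in all. Origin: centre of the underside of its head; z up along the shaft. Head 9 mm (x) by 22 mm (y, its long way) by 6 mm (z = 0 to 6 mm); shaft 8 mm diameter, up to z = 66 mm.
- grip (a point): Point on the bolt's axis 44 mm above its head's underside, always inside the nut's grip: take the nut here from above, fingers in any direction. Nut, from below: relaxed washer 3 mm thick and 30 mm wide, 3 mm of spring, neck 18 mm wide, and from 14 to 36 mm above the washer's underside the black round knurled grip, 30 mm diameter (32 over the ribs).
- top (a point): Upper end of the shaft, 66 mm above the head's underside. Clockwise from above the nut goes down the shaft 2.5 mm per rad; the thread's friction (0.03 N m) turns the bolt along until its head is stopped. How far up the nut starts is not measured and differs: between head top and relaxed washer lie 8.8 to 13.8 mm, to be closed on the 8 mm of lip and strap.
- rail: Fixed aluminium slotted rail, carrying the strap and the drawer unit. Origin on the desk right below the bolt's final place; x across the rail, y along it towards the unit, z up. 40 mm wide, y = -80 to +85 mm (cap at -80), top at z = 22 mm. Slot 12 mm wide (x = -6 to 6 mm), open from above from y = -80 mm on; lips 5 mm thick.
- channel (a point): Point below the bolt's final place at the lips' underside, 17 mm above the desk; axes as rail. Below the lips runs a channel 28 mm wide, z = 3 to 17 mm. Stops in it let the head, here, turn only clockwise seen from above, and halt it after a quarter turn, its long way then along x (up to 0.15 rad beyond).
- fork (a point): Middle of the open end of the fork in the strap, at the strap's top, 16 mm from the seat. The dark steel strap lies on the rail: 3 mm thick, top at z = 25 mm, 34 mm wide, from here to the unit. Notch 11 mm wide; its closed end, at y = +4 mm of the rail, stops the bolt's shaft with its axis at y = 0.
- seat (a point): Point on the bolt's final axis at the strap's top, 25 mm above the desk; axes as rail. Here the nut's rubber-faced spring washer bears: 12 N per mm, flat at 1.5 mm (18 N), snug at about 1 mm (12 N). A hand that presses the nut on the strap loses that push as the bolt takes the load over; a hand that does not follow the nut down is pulled down instead. It does not unscrew itself.
- entry (a point): Middle of the open slot 45 mm from the seat on the side away from the unit, at the rail's top, 22 mm above the desk; axes as rail. A good place to lower the head in: 29 mm from the fork's open end, 35 mm from the end cap.
- unit: Teal plastic drawer unit, fixed, 160 mm (x) by 130 mm (y), 150 mm high, three drawers with knobs facing the +x of the rail (away from the robot); origin under its centre, on the rail's line; its near side stands 89 mm from the seat.
- block: Fixed wooden block, 60 mm (x) by 70 mm (y) by 28 mm high, origin at its underside's centre; in its middle a pocket 12 mm (x) by 25 mm (y), its floor 16 mm above the desk, in which the bolt stands on its head, lengthwise along y; nut and washer stand clear above the block.
- cup: Stainless steel cup, 72 mm across, 85 mm high, origin under its centre. Bystander.
- pot: Beige pot of pencils, 80 mm across, 90 mm high, pencils to 180 mm; origin under its centre. Bystander.
- dice: White plastic dice, 26 mm; origin at the centre of its underside. Bystander.
- peg: Wooden clothes peg lying flat, 75 mm long along x, 25 mm wide, 11 mm high; origin under its middle. Bystander.
Not all that is in view belongs to the job. Leave any purple or red look-alike of the bolt alone.

How it is judged:
On the way, in this order (a step that is already met when the one before it is completed fails the run):
1. the bolt stands in the slot, head below the lips and lengthwise, shaft at the end of the fork (horizontal distance between bolt and seat below 0.004 m and z of bolt in the frame of rail below 0.0125 m and angle between the y axis of bolt and the y axis of rail, either way round below 0.3 rad), for 0.1 s.
2. the head is turned square across the slot (horizontal distance between bolt and seat below 0.004 m and z of bolt in the frame of rail below 0.0125 m and angle between the y axis of bolt and the x axis of rail, either way round below 0.25 rad), for 0.1 s.
At the end, for the whole second after the job is handed in: The bolt stands upright (0.06 rad) at the end of the fork (axis within 4 mm of the seat), head under the lips and square across the slot (0.25 rad), clamped with over 7.5 N (washer on strap plus head under lips over 15 N), at rest, let go (all of step 2 and angle between bolt's own z axis and vertical below 0.06 rad and contact force between bolt and rail above 15 N and linear speed of bolt below 0.01 m/s); the robot touches nothing.
It fails at once if the bolt is clamped or forced so hard that washer and head together press on strap and rail with more than 36 N (over 18 N each: washer crushed flat) (contact force between bolt and rail above 36 N).
It fails at once if the bolt is forced against the rail with more than 28 N before its head is in the slot (z of bolt in the frame of rail above 0.0135 m and contact force between bolt and rail above 28 N).
It fails at once if the cup, the pot, the dice or the peg is moved more than 15 mm (distance of any of cup, pot, dice, peg from where it was at the start of the episode above 0.015 m).
It also fails if it takes over 72 s, if anything falls off the work surface, if the arm or the gripper's body presses on something with over 40 N, if the wrist force passes 120 N, or if a joint passes its speed limit or range.

## Working session

There is one attempt and no reset: what is moved stays moved. The work goes in short steps, Python scripts to look and compute and a shell command to move; the robot and the scene stay as the last step left them, time stands still between calls to the robot, and variables do not carry over. Pictures are saved under pics/ and viewed, at most 10 in all, crops included, and the job is handed in when it is done.

```bash
mkdir -p pics; cat > h.py <<'E'
import numpy as np, cv2
from bench import ctrl, eyes, spotter
def px2w(p,c,r,z=None,d=None):
    K=np.array([[p['fx'],0,p['cx']],[0,p['fy'],p['cy']],[0,0,1]])
    xy=np.array([(c-p['cx'])/p['fx'],(r-p['cy'])/p['fy']]); u=xy.copy()
    for _ in range(20): u=xy/(1+p['k1']*(u@u))
    T=np.array(p['pose']); ray=T[:3,:3]@np.array([u[0],u[1],1]); o=T[:3,3]
    if z is not None: s=(z-o[2])/ray[2]
    else: s=d if d is not None else p['depth'][int(round(r)),int(round(c))]
    return o+s*ray
def w2px(p,w):
    T=np.array(p['pose']); q=T[:3,:3].T@(np.array(w)-T[:3,3]); u=q[:2]/q[2]; u=u*(1+p['k1']*(u@u))
    return u[0]*p['fx']+p['cx'],u[1]*p['fy']+p['cy']
def save(p,n): cv2.imwrite('pics/'+n,cv2.cvtColor(p['pixels'],cv2.COLOR_RGB2BGR))
E
python3 - <<'E'
from h import *
for n in ['top','scene']:
    p=eyes.camera(n); save(p,n+'0.png'); print(n,np.round(p['pose'],3).tolist(),p['fx'],p['k1'])
    for k in ['bolt','grip','top','rail','unit','block','cup','pot','dice','peg','fork','seat','entry']:
        try:
            for d in spotter.search_frame(p,k)[:3]:
                c,r=d['location']; print(k,round(d['score'],2),round(c),round(r),np.round(px2w(p,c,r),3))
        except Exception as e: print(k,e)
print(ctrl.read_state())
E
```

```text
top [[-0.023, -0.994, 0.102, 0.501], [-1.0, 0.023, -0.001, -0.093], [-0.001, -0.102, -0.995, 0.95], [0.0, 0.0, 0.0, 1.0]] 446.03377832556635 -0.13126905727959778
bolt 0.74 337 262 [ 0.48  -0.199  0.083]
bolt 0.67 379 273 [ 0.455 -0.287  0.057]
bolt 0.66 316 301 [ 0.404 -0.159  0.055]
grip 0.78 316 305 [ 0.397 -0.158  0.055]
grip 0.74 385 276 [ 0.451 -0.297  0.061]
grip 0.72 321 221 [ 0.563 -0.173  0.056]
top 0.76 338 267 [ 0.471 -0.204  0.069]
top 0.71 378 275 [ 0.451 -0.285  0.055]
top 0.64 322 223 [ 0.56  -0.175  0.053]
rail 0.56 129 222 [0.562 0.184 0.15 ]
unit 0.81 119 219 [0.568 0.202 0.152]
block 0.96 329 261 [ 0.482 -0.188  0.05 ]
cup 0.57 317 144 [ 0.735 -0.175  0.003]
pot 0.67 127 222 [0.562 0.188 0.152]
pot 0.62 416 157 [ 0.687 -0.371  0.073]
dice 0.47 261 308 [ 0.39  -0.048  0.025]
peg 0.71 267 150 [ 0.72  -0.068  0.011]
fork 0.58 126 221 [0.564 0.19  0.149]
seat 0.68 129 221 [0.563 0.184 0.151]
entry 0.72 129 223 [0.56  0.183 0.151]
entry 0.39 269 153 [ 0.717 -0.07  -0.001]
scene [[-0.027, 0.56, -0.828, 1.368], [1.0, 0.026, -0.015, -0.056], [0.013, -0.828, -0.56, 0.644], 
[... 1174 characters left out ...]
e-04,  2.25008531e-04,  1.13852371e-03, -1.36800453e-03,
        6.27260303e-05, -6.83265923e-04, -3.78314422e-05]), 'joint_torque': array([ 1.14679660e-04, -5.70891845e+01,  9.89898518e-01, -2.51914555e+01,
       -5.62855764e-02,  1.09312058e-02,  3.06813877e-05]), 'ee_pos': array([ 0.18575612, -0.62287649,  0.23869898]), 'tcp_rot': array([[ 9.58282033e-01,  2.85824326e-01, -7.62221341e-06],
       [ 2.85824326e-01, -9.58282033e-01,  1.98521484e-05],
       [-1.63000321e-06, -2.12025712e-05, -1.00000000e+00]]), 'wrist_force': array([-0.25947251,  0.56211646, -0.3124904 ]), 'wrist_torque': array([-0.02678331,  0.01182845, -0.05303978]), 'finger_force': 0.0, 'finger_gap': 0.9996935465192863}
```

View pics/top0.png

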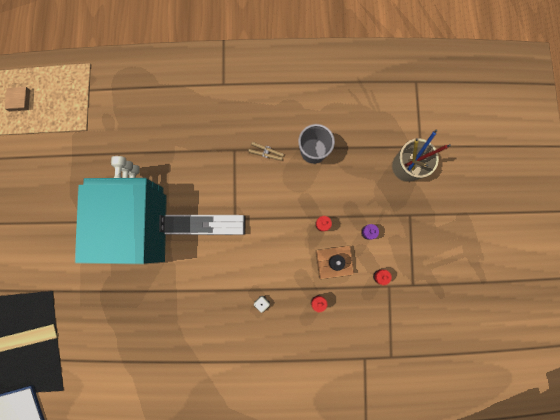

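View pics/scene0.png

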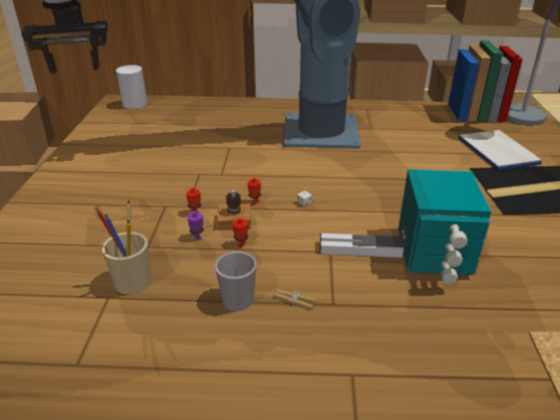

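Bolt-like things in the top view are the black-nutted one in the wooden block (338,262), red ones at (324,223), (384,277) and (319,303), and a purple one at (371,232). I choose the black one. The rail runs from (165,222) to (244,225), with its light, open-slot end on the right and the dark strap towards the unit.

```bash
python3 - <<'E'
from h import *
ims=[eyes.camera('top') for _ in range(6)]
p=ims[0]; a=np.mean([q['pixels'].astype(float) for q in ims],0).astype(np.uint8)
A=cv2.cvtColor(a,cv2.COLOR_RGB2BGR)
c1=cv2.resize(A[232:292,300:380],None,fx=7,fy=7,interpolation=cv2.INTER_CUBIC)
c2=cv2.resize(A[200:250,158:252],None,fx=8,fy=8,interpolation=cv2.INTER_CUBIC)
cv2.imwrite('pics/c1.png',c1);cv2.imwrite('pics/c2.png',c2)
E
```

```text
(no output)
```

View pics/c1.png

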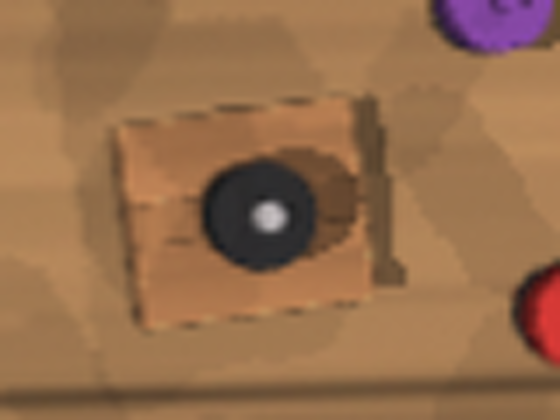

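View pics/c2.png

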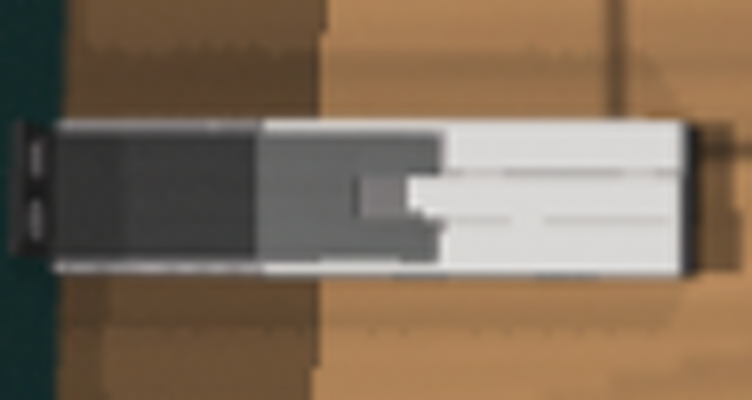

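The crop confirms the choice: black knurled nut at about (338,262), shaft end at (338,262.5), standing in the block. The rail crop shows the fork notch's closed end at about (202,224), its open end at (213,224), and the rail end at (243,224).

```bash
python3 - <<'E'
from h import *
p=eyes.camera('top'); q=eyes.camera('scene')
f=lambda c,r,F,o,z: px2w(p,(c+.5)/F-.5+o[0],(r+.5)/F-.5+o[1],z=z)
o1=(300,232);o2=(158,200)
B=[f(c,r,7,o1,.028) for c,r in [(115,128),(358,97),(372,300),(145,325)]]
print('block',np.mean(B,0),[np.round(b,4) for b in B])
for a,b in [(0,1),(3,2),(0,3),(1,2)]:
    d=B[a]-B[b];print(np.hypot(*d[:2]),np.degrees(np.arctan2(d[1],d[0])))
print('top',f(269,216,7,o1,.082),'gripdisc',f(260,214,7,o1,.074))
for n,c,r,z in [('TL',55,121,.022),('TR',686,121,.022),('BR',684,275,.022),('BL',55,272,.022),('slotU',685,173,.022),('slotU2',445,173,.022),('slotL',665,219,.022),('slotL2',445,219,.022),('capmid',685,198,.022),('forkopenU',442,150,.025),('forkopenL',441,245,.025),('closed',356,196,.025),('strapU',300,132,.025),('strapL',300,262,.025)]:
    print(n,np.round(f(c,r,8,o2,z),4))
A=cv2.cvtColor(q['pixels'],cv2.COLOR_RGB2BGR)
c=cv2.resize(A[180:245,205:275],None,fx=6,fy=6,interpolation=cv2.INTER_CUBIC)
d=cv2.resize(A[222:266,312:412],None,fx=7,fy=7,interpolation=cv2.INTER_CUBIC)
m=np.zeros((600,800,3),np.uint8)
d=cv2.resize(A[225:262,315:405],None,fx=6,fy=6,interpolation=cv2.INTER_CUBIC)
c=cv2.resize(A[185:235,205:275],None,fx=6,fy=6,interpolation=cv2.INTER_CUBIC)
m[:c.shape[0],:c.shape[1]]=c; m[310:310+d.shape[0],:d.shape[1]]=d
cv2.imwrite('pics/s1.png',m)
E
```

```text
block [ 0.47959677 -0.20257224  0.028     ] [array([ 0.5054, -0.1642,  0.028 ]), array([ 0.5126, -0.2363,  0.028 ]), array([ 0.4529, -0.2385,  0.028 ]), array([ 0.4475, -0.1713,  0.028 ])]
0.07252904688837829 95.7554065558572
0.06732383971470537 94.63519668594601
0.05832069793666177 7.074329799360647
0.05974727057850102 2.0361416584722174
top [ 0.47971135 -0.20204547  0.082     ] gripdisc [ 0.48013779 -0.20053986  0.074     ]
TL [0.5857 0.1518 0.022 ]
TR [ 0.582 -0.015  0.022]
BR [ 0.5419 -0.0139  0.022 ]
BL [0.546  0.1518 0.022 ]
slotU [ 0.5684 -0.0145  0.022 ]
slotU2 [0.5698 0.0483 0.022 ]
slotL [ 0.5566 -0.0091  0.022 ]
slotL2 [0.5578 0.0485 0.022 ]
capmid [ 0.5619 -0.0144  0.022 ]
forkopenU [0.5756 0.0486 0.025 ]
forkopenL [0.5509 0.0491 0.025 ]
closed [0.5641 0.0713 0.025 ]
strapU [0.5812 0.086  0.025 ]
strapL [0.5472 0.0861 0.025 ]
```

View pics/s1.png

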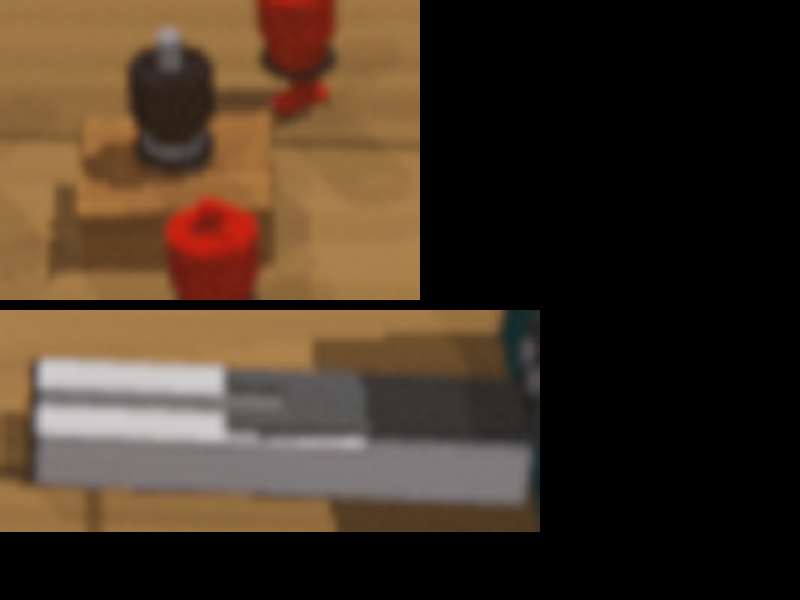

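The scene crop shows the nut and shaft end at about (233,191), with the washer just clear of the block. The slot is seen as the dark line at row 240. I'll cross-check the positions from this camera, then move.

```bash
python3 - <<'E'
from h import *
q=eyes.camera('scene')
f=lambda c,r,o,z: np.round(px2w(q,(c+.5)/6-.5+o[0],(r+.5)/6-.5+o[1],z=z),4)
o1=(205,185)
print('top',f(169,33,o1,.082)); print('block',[f(c,r,o1,.028) for c,r in [(83,118),(272,112),(272,206),(77,215)]])
o2=(315,225)
for n,c,r,z in [('lipfar',130,392,.022),('lipnear',130,408,.022),('capU',38,358,.022),('capL',36,438,.022),('closed',283,404,.025),('forkend',226,370,.025),('strapend low',227,436,.025)]: print(n,f(c,r-310,o2,z))
E
python3 -m handwheel '{"steps":[[-0.2,[0.03,0.05,0],10.7],[-0.2,[0.03,0.05,0],10.7],[-0.2,[0.03,0.05,0],10.7],[-0.2,[0.03,0.045,0],10.7],[-0.2,[0.03,0.045,0],10.7],[-0.2,[0.03,0.04,0],10.7],[-0.2,[0.03,0.04,0],10.7],[-0.2,[0.03,0.04,0],10.7],[-0.2,[0.03,0.03,0],10.7],[-0.2,[0.024,0.03,0],10.7],[-0.2,[0,0,0],10.7],[-0.2,[0,0,0],10.7],[-0.2,[0,0,0],10.7],[-0.2,[0,0,0],10.7],[-0.2,[0,0,0],10.7],[-0.2,[0,0,0],10.7],[-0.2,[0,0,0],10.7]]}'
```

```text
top [ 0.4787 -0.1994  0.082 ]
block [array([ 0.4539, -0.2376,  0.028 ]), array([ 0.4466, -0.1678,  0.028 ]), array([ 0.5069, -0.1619,  0.028 ]), array([ 0.5155, -0.2304,  0.028 ])]
lipfar [0.5587 0.0206 0.022 ]
lipnear [0.5676 0.0202 0.022 ]
capU [ 0.5408 -0.0105  0.022 ]
capL [ 0.5853 -0.0121  0.022 ]
closed [0.5671 0.0719 0.025 ]
forkend [0.5488 0.0539 0.025 ]
strapend low [0.5853 0.0516 0.025 ]
time: 3.98
ee_pos: [0.4797, -0.2031, 0.2388]
tcp_rot: [[-0.946, -0.323, 0.0], [-0.323, 0.946, -0.0], [-0.0, -0.0, -1.0]]
wrist_force: [-1.0, -0.7, 0.0]
finger_gap: 0.6
finger_force: 0.0
```

```bash
python3 -m handwheel '{"steps":[[-0.2,[0,0.002,-0.03],-10],[-0.2,[0,0,-0.03],-10],[-0.2,[0,0,-0.03],-10],[-0.2,[0,0,-0.03],-10],[-0.2,[0,0,-0.03],-10],[-0.2,[0,0,-0.02],-10],[-0.2,[0,0,-0.015],-10],[-0.2,[0,0,-0.013],-10],[-0.2,[0,0,0],-10],[-0.2,[0,0,0],0]]}'
python3 -m handwheel '{"steps":[[1,[0,0,0],0],[1,[0,0,0],0],[1,[0,0,0],0],[1,[0,0,0],0],[1,[0,0,0],0]]}'
```

```text
time: 5.22
ee_pos: [0.48, -0.2009, 0.0408]
tcp_rot: [[-0.319, 0.948, 0.0], [0.948, 0.319, -0.001], [-0.001, -0.0, -1.0]]
wrist_force: [0.0, -0.0, 0.2]
finger_gap: 0.598
finger_force: 0.0
time: 5.85
ee_pos: [0.4797, -0.201, 0.0408]
tcp_rot: [[-0.317, 0.948, 0.0], [0.948, 0.317, -0.0], [-0.0, 0.0, -1.0]]
wrist_force: [-0.6, 0.4, 0.6]
finger_gap: 0.327
finger_force: 29.9
```

```bash
python3 -m handwheel '{"steps":[[-0.2,[0,0,0],0],[-0.2,[0,0,0],0],[-0.2,[0,0,0],10],[-0.2,[0,0,0],10],[-0.2,[0,0,0],10],[-0.2,[0,0,0],10],[-0.2,[0,0,0],10],[-0.2,[0,0,0],10],[-0.2,[0,0,0],10],[-0.2,[0,0,0],10],[-0.2,[0,0,0],10],[1,[0,0,0],0],[1,[0,0,0],0],[1,[0,0,0],0],[1,[0,0,0],0],[1,[0,0,0],0]]}'
python3 -m handwheel '{"steps":[[1,[0,0,0.01],0],[1,[0,0,0.02],0],[1,[0,0,0.03],-2],[1,[0,0,0.03],-2],[1,[0,0,0.03],-2],[1,[0,0,0],0]]}'
python3 -c "
from h import *
print(ctrl.read_state())"
```

```text
time: 7.85
ee_pos: [0.4798, -0.2009, 0.0408]
tcp_rot: [[-0.948, -0.317, 0.0], [-0.317, 0.948, -0.0], [-0.0, -0.0, -1.0]]
wrist_force: [-0.1, -0.2, 0.2]
finger_gap: 0.328
finger_force: 30.0
time: 8.6
ee_pos: [0.4814, -0.2013, 0.1638]
tcp_rot: [[-0.976, -0.217, 0.005], [-0.217, 0.976, -0.002], [-0.004, -0.003, -1.0]]
wrist_force: [-0.4, 0.5, -1.1]
finger_gap: 0.327
finger_force: 30.0
{'time': 8.6, 'qpos': array([ 0.92820957,  0.54982445, -0.80265513,  1.90947551,  0.50642409,
        0.89040329,  1.66047565]), 'qvel': array([-0.01195203,  0.04825187,  0.03426445,  0.03851712,  0.02632691,
       -0.0236816 , -0.00602849]), 'joint_torque': array([ 2.48795869e-01, -4.69428527e+01, -9.96290535e+00, -2.04179120e+01,
       -2.18715076e-01,  3.43127819e-01,  2.96409242e-02]), 'ee_pos': array([ 0.4813872 , -0.20126056,  0.16378906]), 'tcp_rot': array([[-0.97626997, -0.21650627,  0.00468737],
       [-0.21651877,  0.97627565, -0.00234041],
       [-0.00406945, -0.00329977, -0.99998628]]), 'wrist_force': array([-0.43042888,  0.48930862, -1.06334724]), 'wrist_torque': array([ 0.06846434, -0.12408337,  0.04647249]), 'finger_force': 30.000504590570927, 'finger_gap': 0.327359587839265}
```

```bash
python3 -m handwheel '{"steps":[[1,[0.017,0.045,0],0],[1,[0.017,0.045,0],0],[1,[0.017,0.045,0],0],[1,[0.017,0.045,0],0],[1,[0.0155,0.043,0],0],[1,[0,0,-0.03],0],[1,[0,0,-0.03],0],[1,[0,0,-0.025],0],[1,[0,0,-0.02],0],[1,[0,0,0],0],[1,[0,0,0],0]]}'
python3 - <<'E'
from h import *
q=eyes.camera('scene');A=cv2.cvtColor(q['pixels'],cv2.COLOR_RGB2BGR)
cv2.imwrite('pics/s2.png',cv2.resize(A[185:265,300:400],None,fx=7,fy=7,interpolation=cv2.INTER_CUBIC))
s=ctrl.read_state();print(s['ee_pos'],s['wrist_force'],s['wrist_torque'],s['qpos'])
E
```

```text
time: 9.98
ee_pos: [0.5638, 0.0223, 0.0564]
tcp_rot: [[-0.976, -0.217, 0.001], [-0.217, 0.976, 0.0], [-0.001, 0.0, -1.0]]
wrist_force: [-0.3, 0.6, -1.9]
finger_gap: 0.326
finger_force: 30.0
[0.56397289 0.02225731 0.0566619 ] [ 0.24071182  0.21046242 -1.39231056] [ 0.0680764  -0.17417129 -0.05768318] [ 0.38080852  0.76519082 -0.68138328  1.84749725  0.67460122  0.77342143
  1.12166018]
```

View pics/s2.png

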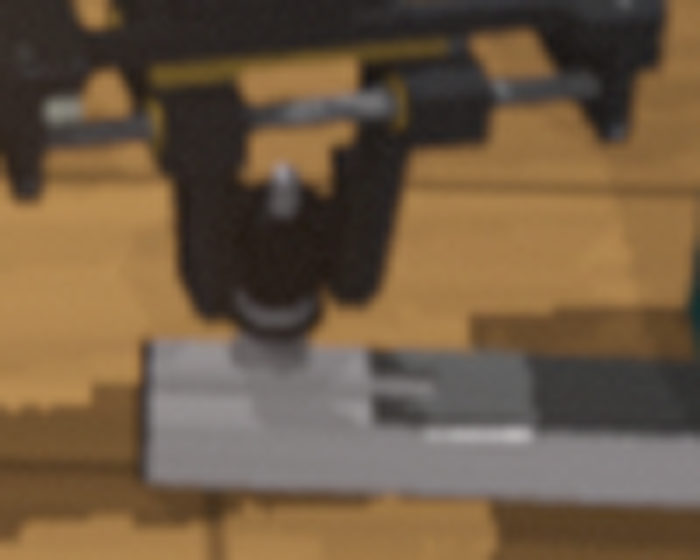

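The crop shows the nut held between the fingers and the head just above the slot, about a third of the way from the cap to the fork, at crop (270,350).

```bash
python3 -m handwheel '{"steps":[[1,[-0.0005,0,-0.006],0],[1,[0,0,-0.003],0],[1,[0,0,-0.001],0],[1,[0,0,-0.001],0],[1,[0,0,0],0]]}'; python3 -m handwheel '{"steps":[[1,[0,0,-0.001],0],[1,[0,0,-0.0005],0],[1,[0,0,0],0]]}'
```

```text
time: 10.65
ee_pos: [0.5628, 0.0221, 0.0447]
tcp_rot: [[-0.976, -0.217, 0.0], [-0.217, 0.976, 0.0], [-0.0, 0.0, -1.0]]
wrist_force: [-0.7, -0.2, -0.9]
finger_gap: 0.331
finger_force: 30.0
time: 11.02
ee_pos: [0.5627, 0.0221, 0.0432]
tcp_rot: [[-0.976, -0.217, -0.0], [-0.217, 0.976, -0.0], [0.0, -0.0, -1.0]]
wrist_force: [0.2, -0.4, -1.5]
finger_gap: 0.325
finger_force: 30.0
```

```bash
python3 -m handwheel '{"steps":[[1,[0,0,-0.002],0],[1,[0,0,-0.002],0],[1,[0,0,-0.002],0],[1,[0,0,-0.0018],0],[1,[0,0,0],0],[1,[0,0,0],0]]}'; python3 -m handwheel '{"steps":[[1,[0.001,0,0],0],[1,[0.0005,0,0],0],[1,[0.0005,0,0],0],[1,[0,0,0],0]]}';  python3 -m handwheel '{"steps":[[1,[-0.0015,0,0],0],[1,[-0.0015,0,0],0],[1,[-0.0005,0,0],0],[1,[0,0,0],0]]}'
```

```text
time: 11.78
ee_pos: [0.5628, 0.0222, 0.0354]
tcp_rot: [[-0.976, -0.217, 0.0], [-0.217, 0.976, 0.0], [-0.0, 0.0, -1.0]]
wrist_force: [-0.1, -0.0, -0.1]
finger_gap: 0.328
finger_force: 30.0
time: 12.28
ee_pos: [0.5648, 0.0221, 0.0355]
tcp_rot: [[-0.976, -0.216, 0.0], [-0.216, 0.976, 0.0], [-0.0, 0.0, -1.0]]
wrist_force: [-0.1, -0.6, -1.5]
finger_gap: 0.327
finger_force: 30.0
time: 12.78
ee_pos: [0.5612, 0.0221, 0.0354]
tcp_rot: [[-0.976, -0.216, 0.0], [-0.216, 0.976, -0.0], [-0.0, -0.0, -1.0]]
wrist_force: [-0.5, -0.8, -1.6]
finger_gap: 0.328
finger_force: 30.0
```

```bash
python3 -m handwheel '{"steps":[[1,[0.0018,0,0],0],[1,[0.0002,0.01,0],0],[1,[0.0003,0.01,0],0],[1,[0.0002,0.008,0],0],[1,[0,0,0],0]]}'; python3 -m handwheel '{"steps":[[1,[0.0002,0.005,0],0],[1,[0.0001,0.005,0],0],[1,[0.0001,0.003,0],0],[1,[0,0,0],0]]}';  python3 -m handwheel '{"steps":[[1,[0,0.0015,0],0],[1,[0,0.001,0],0],[1,[0,0.0,0],0]]}'
```

```text
time: 13.4
ee_pos: [0.5637, 0.0515, 0.0355]
tcp_rot: [[-0.976, -0.218, 0.0], [-0.218, 0.976, 0.001], [-0.0, 0.001, -1.0]]
wrist_force: [0.2, 0.0, -1.7]
finger_gap: 0.326
finger_force: 30.0
time: 13.9
ee_pos: [0.5639, 0.0582, 0.0351]
tcp_rot: [[-0.977, -0.213, -0.002], [-0.213, 0.977, -0.007], [0.003, -0.006, -1.0]]
wrist_force: [-2.3, -12.6, 3.8]
finger_gap: 0.328
finger_force: 30.0
time: 14.28
ee_pos: [0.5638, 0.0581, 0.0349]
tcp_rot: [[-0.978, -0.211, -0.003], [-0.211, 0.977, -0.01], [0.005, -0.009, -1.0]]
wrist_force: [-3.7, -18.0, 6.1]
finger_gap: 0.327
finger_force: 30.0
```

```bash
python3 -m handwheel '{"steps":[[1,[0,-0.006,0],0],[1,[0.0012,0,0],0],[1,[0,0,0],0]]}'; python3 -m handwheel '{"steps":[[1,[0,0.0025,0],0],[1,[0,0.002,0],0],[1,[0,0.0015,0],0],[1,[0,0,0],0]]}'
python3 -c "
from h import *
s=ctrl.read_state();print(s['wrist_force'],s['wrist_torque'],s['qpos'])"
```

```text
time: 14.65
ee_pos: [0.565, 0.0584, 0.0352]
tcp_rot: [[-0.976, -0.216, -0.001], [-0.216, 0.976, -0.002], [0.001, -0.002, -1.0]]
wrist_force: [-2.2, -6.3, 1.9]
finger_gap: 0.327
finger_force: 30.0
time: 15.15
ee_pos: [0.5648, 0.0582, 0.0349]
tcp_rot: [[-0.977, -0.211, -0.003], [-0.211, 0.977, -0.01], [0.005, -0.009, -1.0]]
wrist_force: [-4.5, -21.7, 7.1]
finger_gap: 0.329
finger_force: 30.0
[ -4.50956071 -21.7133046    7.10111646] [-1.59911992  0.30155322  0.23123455] [ 0.28788329  0.80094459 -0.6495084   1.83740533  0.70275441  0.75426936
  1.02998356]
```

The contact is at y 0.058. The moment suggests it is the gripper's long body meeting the drawer unit, not the bolt. I'll back out to the entry, lower the bolt onto its washer there (which also measures the gap), and take it again with the fingers across the rail.

```bash
python3 -m handwheel '{"steps":[[1,[-0.0004,-0.015,0],0],[1,[-0.0008,-0.015,0],0],[1,[-0.0008,-0.0145,0],0],[1,[0,0,0],0],[1,[0,0,0],0]]}'; for i in 1 2 3 4 5 6; do python3 -m handwheel '{"steps":[[1,[0,0,-0.001],0],[1,[0,0,0],0]]}' | egrep 'ee_pos|wrist'; done
```

```text
time: 15.78
ee_pos: [0.5634, 0.0218, 0.0355]
tcp_rot: [[-0.976, -0.217, 0.0], [-0.217, 0.976, 0.001], [-0.0, 0.001, -1.0]]
wrist_force: [-0.4, 0.7, -1.6]
finger_gap: 0.328
finger_force: 30.0
ee_pos: [0.5632, 0.0217, 0.0344]
wrist_force: [-0.0, 1.0, -1.0]
ee_pos: [0.5633, 0.0212, 0.0333]
wrist_force: [0.2, 0.4, -1.8]
ee_pos: [0.5633, 0.0211, 0.0323]
wrist_force: [0.2, -0.0, -0.8]
ee_pos: [0.5633, 0.0211, 0.0314]
wrist_force: [-0.1, 0.3, -1.4]
ee_pos: [0.5633, 0.0211, 0.0303]
wrist_force: [0.1, -0.2, -1.7]
ee_pos: [0.5633, 0.0211, 0.0293]
wrist_force: [-0.9, -0.2, -1.1]
```

```bash
for i in 1 2 3; do python3 -m handwheel '{"steps":[[1,[0,0,-0.0005],0],[1,[0,0,0],0]]}' | egrep 'ee_pos|wrist'; done
```

```text
ee_pos: [0.5634, 0.0211, 0.0289]
wrist_force: [-0.2, -0.8, -0.7]
ee_pos: [0.5634, 0.0211, 0.0286]
wrist_force: [-0.6, -0.5, 1.3]
ee_pos: [0.5635, 0.0211, 0.0283]
wrist_force: [-2.4, -0.1, 5.7]
```

```bash
python3 -m handwheel '{"steps":[[1,[0,0,0.0005],0],[-0.2,[0,0,0],0],[-0.2,[0,0,0],0],[-0.2,[0,0,0],0],[-0.2,[0,0,0.001],-10],[-0.2,[0,0,0],-10],[-0.2,[0,0,0],-10],[-0.2,[0,0,0],-10],[-0.2,[0,0,0],-10],[-0.2,[0,0,0],-10],[-0.2,[0,0,0],-9],[-0.2,[0,0,0],0],[1,[0,0,0],0],[1,[0,0,0],0],[1,[0,0,0],0],[1,[0,0,0],0],[1,[0,0,0],0]]}';python3 - <<'E'
from h import *
q=eyes.camera('scene');A=cv2.cvtColor(q['pixels'],cv2.COLOR_RGB2BGR)
cv2.imwrite('pics/s3.png',cv2.resize(A[185:265,300:400],None,fx=7,fy=7,interpolation=cv2.INTER_CUBIC))
s=ctrl.read_state();print(s['ee_pos'],s['wrist_force'],s['wrist_torque'],s['qpos'])
E
```

```text
time: 20.15
ee_pos: [0.563, 0.0209, 0.0293]
tcp_rot: [[-0.552, 0.834, -0.001], [0.834, 0.552, -0.0], [0.0, -0.001, -1.0]]
wrist_force: [-1.1, -1.7, 0.3]
finger_gap: 0.327
finger_force: 30.0
[0.563093   0.02091076 0.0293436 ] [-1.59712141 -1.13681328  0.99543433] [-0.1658088   0.12718621  0.02436889] [ 0.16343453  0.73144955 -0.37361422  1.86411829  0.42930083  0.62639428
  0.10911072]
```

View pics/s3.png

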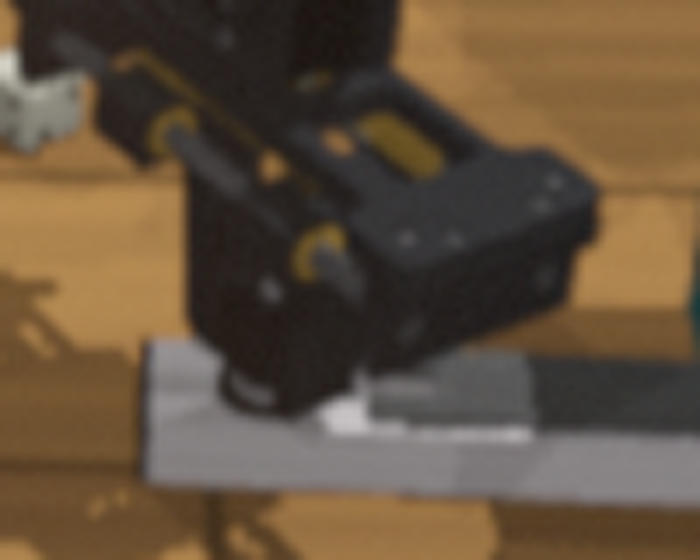

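The nut is gripped across the rail, the bolt is still upright with its washer on the rail at crop (255,390), and the gripper body clears the unit. Next I raise it and slide again.

```bash
python3 -m handwheel '{"steps":[[1,[0,0,0.003],0],[1,[0,0,0.0025],0],[1,[0.0003,0.01,0],0],[1,[0.0003,0.01,0],0],[1,[0.0003,0.01,0],0],[1,[0.0003,0.007,0],0],[1,[0.0002,0.003,0],0],[1,[0,0,0],0]]}'; for i in 1 2 3 4 ; do python3 -m handwheel '{"steps":[[1,[0,0.0015,0],0],[1,[0,0,0],0]]}' | egrep 'ee_pos|wrist'; done
```

```text
time: 21.2
ee_pos: [0.5644, 0.0615, 0.0348]
tcp_rot: [[-0.552, 0.834, -0.0], [0.834, 0.552, 0.0], [0.0, -0.0, -1.0]]
wrist_force: [-1.3, 0.1, -1.1]
finger_gap: 0.331
finger_force: 30.0
ee_pos: [0.5643, 0.0621, 0.0347]
wrist_force: [-3.3, -0.1, -1.9]
ee_pos: [0.5644, 0.0638, 0.0348]
wrist_force: [-3.0, -1.8, -2.1]
ee_pos: [0.5645, 0.0656, 0.0348]
wrist_force: [-3.7, -1.3, -1.1]
ee_pos: [0.5646, 0.0672, 0.0349]
wrist_force: [-4.1, -2.1, -1.6]
```

```bash
python3 -m handwheel '{"steps":[[1,[-0.0006,0,0],0],[1,[0,0,0],0]]}' | egrep 'ee_pos|wrist';for i in 1 2 3; do python3 -m handwheel '{"steps":[[1,[0,0.001,0],0],[1,[0,0,0],0]]}' | egrep 'ee_pos|wrist'; done
```

```text
ee_pos: [0.5644, 0.0673, 0.035]
wrist_force: [-2.8, -1.1, -3.1]
ee_pos: [0.5642, 0.0676, 0.0349]
wrist_force: [-2.7, -3.3, -1.6]
ee_pos: [0.5641, 0.068, 0.0349]
wrist_force: [-2.6, -4.6, -1.9]
ee_pos: [0.564, 0.0683, 0.0348]
wrist_force: [-2.7, -6.3, -0.6]
```

```bash
python3 -m handwheel '{"steps":[[1,[-0.0006,-0.0018,0],0],[1,[0,0,0],0],[1,[0,0,0],-8],[1,[0,0,0],-8],[1,[0,0,0],-8],[1,[0,0,0],-8],[1,[0,0,0],-8],[1,[0,0,0],0]]}';python3 -c "
from h import *
s=ctrl.read_state();print(s['wrist_force'],s['wrist_torque'],s['qpos'])"; python3 -m handwheel '{"steps":[[1,[0,0,0],-8],[1,[0,0,0],-8],[1,[0,0,0],-8],[1,[0,0,0],0]]}';python3 -c "
from h import *
s=ctrl.read_state();print(s['wrist_force'],s['wrist_torque'],s['qpos'])"
```

```text
time: 24.2
ee_pos: [0.5637, 0.0684, 0.0351]
tcp_rot: [[0.112, 0.994, 0.0], [0.994, -0.112, -0.001], [-0.001, 0.0, -1.0]]
wrist_force: [-1.6, -3.8, -1.1]
finger_gap: 0.327
finger_force: 30.0
[-1.6152209  -3.7698158  -1.07826237] [-0.99108642  0.388684    0.00297477] [-0.04656703  0.70224269 -0.20434821  1.86096908  0.23490094  0.60139762
 -0.51024701]
time: 24.7
ee_pos: [0.5637, 0.0683, 0.035]
tcp_rot: [[0.505, 0.863, 0.0], [0.863, -0.505, -0.0], [-0.0, 0.0, -1.0]]
wrist_force: [-1.5, -4.2, -1.7]
finger_gap: 0.332
finger_force: 30.0
[-1.47047487 -4.21455799 -1.69525395] [-1.0262042   0.40528731 -0.00244282] [-0.12477362  0.69492629 -0.10005403  1.86589451  0.11661361  0.58608929
 -0.82890562]
```

```bash
python3 -m handwheel '{"steps":[[1,[0,-0.0007,-0.0015],0],[1,[0,0,0],0],[1,[0,0,0],0]]}'| egrep 'ee_pos|wrist';for i in 1 2 3 4; do python3 -m handwheel '{"steps":[[1,[0,0,-0.0004],0],[1,[0,0,0],0]]}' | egrep 'ee_pos|wrist'; done
```

```text
ee_pos: [0.564, 0.0679, 0.0335]
wrist_force: [-1.4, -2.3, 0.6]
ee_pos: [0.5639, 0.0678, 0.0331]
wrist_force: [-0.1, -3.4, 1.1]
ee_pos: [0.5637, 0.0677, 0.0326]
wrist_force: [-0.3, -2.1, 1.4]
ee_pos: [0.5637, 0.0676, 0.0323]
wrist_force: [-0.8, -3.0, 2.2]
ee_pos: [0.5636, 0.0675, 0.032]
wrist_force: [-1.6, -3.9, 5.2]
```

```bash
python3 -m handwheel '{"steps":[[-0.2,[0,0,0.0005],0],[-0.2,[0,0,0],0],[-0.2,[0,0,0],0],[-0.2,[0,0,0],10],[-0.2,[0,0,0],10],[-0.2,[0,0,0],10],[-0.2,[0,0,0],10],[-0.2,[0,0,0],10],[-0.2,[0,0,0],10],[-0.2,[0,0,0],5],[-0.2,[0,0,0],0],[1,[0,0,0],0],[1,[0,0,0],0],[1,[0,0,0],0],[1,[0,0,0],0],[1,[0,0,0],0]]}'
python3 -m handwheel '{"steps":[[1,[0,0,0.0015],0],[1,[0,0,0],-8],[1,[0,0,0],0]]}'; python3 -c "
from h import *
s=ctrl.read_state();print(s['wrist_torque'])"; for i in 1 2; do python3 -m handwheel '{"steps":[[1,[0,0,0],-6],[1,[0,0,0],0]]}'| egrep 'ee_pos|wrist' ;python3 -c "
from h import *
s=ctrl.read_state();print(s['wrist_torque'])";done
```

```text
time: 28.08
ee_pos: [0.5636, 0.0677, 0.0324]
tcp_rot: [[-0.566, 0.824, 0.0], [0.824, 0.566, 0.0], [-0.0, 0.0, -1.0]]
wrist_force: [0.4, -0.4, 0.4]
finger_gap: 0.328
finger_force: 30.0
time: 28.45
ee_pos: [0.5633, 0.0675, 0.0337]
tcp_rot: [[-0.447, 0.894, -0.0], [0.894, 0.447, -0.001], [-0.0, -0.001, -1.0]]
wrist_force: [-0.5, 0.6, -1.2]
finger_gap: 0.329
finger_force: 30.0
[-0.01996826 -0.13814313 -0.00728298]
ee_pos: [0.5634, 0.0675, 0.0337]
wrist_force: [-0.4, 0.9, -1.3]
[-0.08205715 -0.09963253  0.01174802]
ee_pos: [0.5634, 0.0675, 0.0338]
wrist_force: [-0.6, 0.9, -1.3]
[-0.0503646  -0.09169144  0.01918344]
```

```bash
for i in 1 2 3 4; do python3 -m handwheel '{"steps":[[1,[0,0,0],-6],[1,[0,0,0],-6],[1,[0,0,0],0]]}'| egrep 'ee_pos|wrist' ;python3 -c "
from h import *
a=[]
for i in range(3): a.append(ctrl.read_state()['wrist_torque'][2]); eyes.camera('top')
print(np.round(a,4))";done
```

```text
ee_pos: [0.5635, 0.0676, 0.0338]
wrist_force: [0.6, -0.8, -1.1]
[-0.0131 -0.0458 -0.0096]
ee_pos: [0.5634, 0.0675, 0.0337]
wrist_force: [-0.2, -0.0, -2.3]
[-0.0142  0.0017  0.0252]
ee_pos: [0.5634, 0.0676, 0.0337]
wrist_force: [0.0, 0.4, -2.0]
[-0.0194 -0.0212 -0.0019]
ee_pos: [0.5635, 0.0676, 0.0338]
wrist_force: [-0.6, 0.1, -1.9]
[0.03   0.0153 0.023 ]
```

```bash
for i in 1 2 3 4 5; do python3 -m handwheel '{"steps":[[1,[0,0,0.0003],0],[1,[0,0,0],0]]}'| egrep 'ee_pos|wrist' ;done
```

```text
ee_pos: [0.5635, 0.0676, 0.0342]
wrist_force: [0.5, 0.2, -0.9]
ee_pos: [0.5636, 0.0676, 0.0344]
wrist_force: [0.1, -0.4, -1.8]
ee_pos: [0.5636, 0.0676, 0.0348]
wrist_force: [-0.4, -0.4, -1.5]
ee_pos: [0.5635, 0.0676, 0.035]
wrist_force: [0.0, -0.1, -3.2]
ee_pos: [0.5635, 0.0676, 0.0352]
wrist_force: [0.8, -0.4, -4.8]
```

```bash
python3 -m handwheel '{"steps":[[1,[0,0,-0.0015],0],[1,[0,0,-0.001],0],[1,[0,0,0],0]]}'| egrep 'ee_pos|wrist';for i in 1 2 3; do python3 -m handwheel '{"steps":[[1,[0,0,-0.0003],0],[1,[0,0,0],0]]}' | egrep 'ee_pos|wrist'; done
```

```text
ee_pos: [0.5638, 0.0676, 0.0329]
wrist_force: [0.1, -1.3, 0.5]
ee_pos: [0.5637, 0.0676, 0.0326]
wrist_force: [0.8, -0.9, -0.1]
ee_pos: [0.5637, 0.0676, 0.0324]
wrist_force: [-0.1, -0.6, 1.9]
ee_pos: [0.5637, 0.0676, 0.0321]
wrist_force: [-0.3, -1.0, 4.1]
```

```bash
python3 -m handwheel '{"steps":[[-0.2,[0,0,0.0005],0],[-0.2,[0,0,0],0],[-0.2,[0,0,0],0],[-0.2,[0,0,0],10],[-0.2,[0,0,0],10],[-0.2,[0,0,0],10],[-0.2,[0,0,0],10],[-0.2,[0,0,0],10],[-0.2,[0,0,0],10],[-0.2,[0,0,0],8],[-0.2,[0,0,0],0],[1,[0,0,0],0],[1,[0,0,0],0],[1,[0,0,0],0],[1,[0,0,0],0],[1,[0,0,0],0]]}'
python3 -m handwheel '{"steps":[[1,[0,0,0.0002],0],[1,[0,0,0],-7],[1,[0,0,0],-7],[1,[0,0,0],-7],[1,[0,0,0],-7],[1,[0,0,0],-7],[1,[0,0,0],-7],[1,[0,0,0],0],[1,[0,0,0],0]]}'
```

```text
time: 35.42
ee_pos: [0.5635, 0.0677, 0.0324]
tcp_rot: [[-0.566, 0.824, 0.0], [0.824, 0.566, -0.0], [-0.0, 0.0, -1.0]]
wrist_force: [-0.7, 0.1, 0.6]
finger_gap: 0.326
finger_force: 30.0
time: 36.55
ee_pos: [0.5634, 0.0676, 0.0326]
tcp_rot: [[0.128, 0.992, -0.0], [0.992, -0.128, -0.0], [-0.0, -0.0, -1.0]]
wrist_force: [0.5, 0.6, -1.2]
finger_gap: 0.329
finger_force: 30.0
```

```bash
for i in 1 2 3 4 5; do python3 -m handwheel '{"steps":[[1,[0,0,0.0002],0],[1,[0,0,0],0],[1,[0,0,0],0]]}'| egrep 'ee_pos|wrist' ;python3 -c "
from h import *
a=[]
for i in range(4): s=ctrl.read_state(); a.append([s['ee_pos'][2]*1000,s['wrist_force'][2]]); eyes.camera('top')
print(np.round(np.mean(a,0),3))";done
```

```text
ee_pos: [0.5634, 0.0676, 0.0328]
wrist_force: [0.1, -0.6, -1.9]
[32.759 -1.839]
ee_pos: [0.5635, 0.0676, 0.033]
wrist_force: [-1.0, 1.1, -2.3]
[33.003 -1.662]
ee_pos: [0.5635, 0.0676, 0.0332]
wrist_force: [0.3, -0.8, -1.7]
[33.214 -1.744]
ee_pos: [0.5635, 0.0676, 0.0333]
wrist_force: [0.2, -0.1, -3.3]
[33.352 -3.441]
ee_pos: [0.5635, 0.0676, 0.0335]
wrist_force: [0.8, 0.4, -5.8]
[33.506 -6.113]
```

```bash
python3 -m handwheel '{"steps":[[1,[0,0,-0.0008],0],[1,[0,0,0],0]]}'| egrep 'ee_pos|wrist';for i in 1 2 3 4; do python3 -m handwheel '{"steps":[[1,[0,0,-0.0002],0],[1,[0,0,0],0],[1,[0,0,0],0]]}'| egrep 'ee_pos|wrist' ;python3 -c "
from h import *
a=[]
for i in range(4): s=ctrl.read_state(); a.append([s['ee_pos'][2]*1000,s['wrist_force'][2]]); eyes.camera('top')
print(np.round(np.mean(a,0),3))";done
```

```text
ee_pos: [0.5637, 0.0677, 0.0331]
wrist_force: [0.1, 0.1, -1.5]
ee_pos: [0.5637, 0.0676, 0.0328]
wrist_force: [-0.1, -0.1, -0.5]
[32.741 -0.548]
ee_pos: [0.5637, 0.0677, 0.0325]
wrist_force: [0.3, 0.5, 1.4]
[32.504  0.641]
ee_pos: [0.5637, 0.0676, 0.0323]
wrist_force: [0.6, 0.2, 1.6]
[32.334  2.257]
ee_pos: [0.5637, 0.0676, 0.0322]
wrist_force: [0.3, -0.7, 4.4]
[32.135  4.186]
```

```bash
python3 -m handwheel '{"steps":[[-0.2,[0,0,0.0005],0],[-0.2,[0,0,0],0],[-0.2,[0,0,0],0],[-0.2,[0,0,0],10],[-0.2,[0,0,0],10],[-0.2,[0,0,0],10],[-0.2,[0,0,0],8],[-0.2,[0,0,0],0],[1,[0,0,0],0],[1,[0,0,0],0],[1,[0,0,0],0],[1,[0,0,0],0],[1,[0,0,0],0]]}'
python3 -m handwheel '{"steps":[[1,[0,0,0],-7],[1,[0,0,0],-7],[1,[0,0,-0.0002],-6],[1,[0,0,-0.0003],-6],[1,[0,0,0],0],[1,[0,0,0],0]]}'
```

```text
time: 43.6
ee_pos: [0.5635, 0.0677, 0.0325]
tcp_rot: [[-0.508, 0.862, 0.0], [0.862, 0.508, -0.0], [-0.0, 0.0, -1.0]]
wrist_force: [0.2, -0.2, -0.1]
finger_gap: 0.327
finger_force: 30.0
time: 44.35
ee_pos: [0.5636, 0.0677, 0.0322]
tcp_rot: [[-0.08, 0.997, 0.0], [0.997, 0.08, 0.0], [0.0, 0.0, -1.0]]
wrist_force: [-0.4, -1.6, 2.7]
finger_gap: 0.328
finger_force: 30.0
```

```bash
python3 -m handwheel '{"steps":[[1,[0,0,0],-5.5],[1,[0,0,-0.0002],-5.5],[1,[0,0,0],0],[1,[0,0,0],0]]}'; python3 -m handwheel '{"steps":[[-0.2,[0,0,0],0],[-0.2,[0,0,0],0],[-0.2,[0,0,0],0],[-0.2,[0,0,0],0],[-0.2,[0,0,0.02],0],[-0.2,[0,0,0.04],0],[-0.2,[0,0,0.06],0],[-0.2,[0,-0.06,0.04],0],[-0.2,[0,-0.06,0.0],0],[-0.2,[0,-0.06,0.0],0],[-0.2,[0,-0.06,0.0],0],[-0.2,[0,0,0],0]]}'
python3 - <<'E'
from h import *
q=eyes.camera('scene');p=eyes.camera('top')
f=lambda q,a,b,c,d,F:cv2.resize(cv2.cvtColor(q['pixels'],cv2.COLOR_RGB2BGR)[a:b,c:d],None,fx=F,fy=F,interpolation=cv2.INTER_CUBIC)
m=np.zeros((600,560,3),np.uint8); m[:350]=f(q,212,262,320,400,7);m[355:595]=f(p,204,244,160,253,6)[:, :560] if True else 0 if False else m[355:595]
cv2.imwrite('pics/s4.png',m)
E
```

```text
time: 44.85
ee_pos: [0.5637, 0.0677, 0.0319]
tcp_rot: [[0.111, 0.994, 0.0], [0.994, -0.111, 0.0], [0.0, 0.0, -1.0]]
wrist_force: [0.4, 0.1, 2.1]
finger_gap: 0.328
finger_force: 30.0
time: 46.35
ee_pos: [0.5626, -0.1712, 0.1878]
tcp_rot: [[0.122, 0.993, 0.001], [0.992, -0.122, -0.004], [-0.003, 0.001, -1.0]]
wrist_force: [0.6, 0.0, 0.1]
finger_gap: 0.601
finger_force: 0.0Traceback (most recent call last):
  File "<stdin>", line 4, in <module>
ValueError: could not broadcast input array from shape (240,558,3) into shape (240,560,3)
```

```bash
ls pics
```

```text
c1.png
c2.png
s1.png
s2.png
s3.png
scene0.png
top0.png
```

```bash
python3 - <<'E'
from h import *
q=eyes.camera('scene');p=eyes.camera('top')
f=lambda q,a,b,c,d,F:cv2.resize(cv2.cvtColor(q['pixels'],cv2.COLOR_RGB2BGR)[a:b,c:d],None,fx=F,fy=F,interpolation=cv2.INTER_CUBIC)
m=np.vstack([f(q,212,262,320,400,7),f(p,204,239,165,245,7)]); cv2.imwrite('pics/s4.png',m)
E
```

```text
(no output)
```

View pics/s4.png

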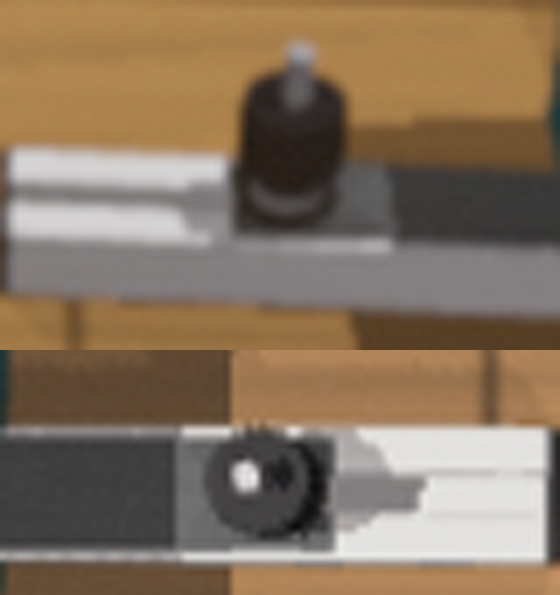

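The picture shows the bolt upright with its washer on the strap at the end of the fork: scene crop (290,215), top crop (255,485). My squeeze estimates are 0.75 mm from height and 1.0 mm from angle, so there is room for about 5° more as margin.

```bash
python3 -m handwheel '{"steps":[[-0.2,[0,0.06,0],0],[-0.2,[0,0.06,0],0],[-0.2,[0,0.06,0],0],[-0.2,[0,0.06,-0.04],0],[-0.2,[0,0,-0.05],0],[-0.2,[0,0,-0.04],0],[-0.2,[0,0,-0.02],0],[-0.2,[0,0,-0.0098],0],[-0.2,[0,0,0],0],[1,[0,0,0],0],[1,[0,0,0],0],[1,[0,0,0],0],[1,[0,0,0],0],[1,[0,0,0],0]]}'; python3 -m handwheel '{"steps":[[1,[0,0,-0.0001],-2.5],[1,[0,0,-0.0001],-2.5],[1,[0,0,0],0],[1,[0,0,0],0]]}'
```

```text
time: 48.3
ee_pos: [0.5637, 0.0676, 0.0327]
tcp_rot: [[0.113, 0.994, 0.0], [0.994, -0.113, -0.0], [-0.0, 0.0, -1.0]]
wrist_force: [-2.4, 0.1, 6.4]
finger_gap: 0.328
finger_force: 30.0
time: 48.8
ee_pos: [0.5638, 0.0676, 0.0325]
tcp_rot: [[0.199, 0.98, 0.001], [0.98, -0.199, -0.0], [-0.0, 0.001, -1.0]]
wrist_force: [-2.8, -0.7, 6.9]
finger_gap: 0.328
finger_force: 30.0
```

```bash
python3 -m handwheel '{"steps":[[1,[0,0,0.0005],0],[-0.2,[0,0,0],0],[-0.2,[0,0,0],0],[-0.2,[0,0,0],0],[-0.2,[0,0,0],0],[-0.2,[0,0,0.02],0],[-0.2,[0,0,0.04],0],[-0.2,[0,0,0.05],0],[-0.2,[0,0,0.03],0],[-0.2,[0,0,0],0],[-0.2,[0,0,0],0],[-0.2,[0,0,0],0]]}' && python3 -c "
from bench import close_job
print(close_job())"
```

```text
time: 50.3
ee_pos: [0.5627, 0.0675, 0.1713]
tcp_rot: [[0.199, 0.98, -0.002], [0.98, -0.199, -0.0], [-0.001, -0.002, -1.0]]
wrist_force: [0.3, 0.6, -0.2]
finger_gap: 0.602
finger_force: 0.0
the job is handed in; nothing more can be done
None
```

I handed the job in at about 50 s: the bolt stands upright at the fork's end, turned past the quarter-turn stop, with the washer squeezed an estimated 1.0–1.2 mm (about 12–14 N; not measured directly, and no verdict came back); on the first slide the gripper body pressed the drawer unit at about 22 N, so I regripped with the fingers across the rail.

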